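Fit the rail-scraper iron over its locating pin

TASK

Pick up the flat scraper iron and lay it in the scraper holder, between the four guide cheeks, with its notch over the locating pin so that it lies flush on the bed; the pin may be set anywhere along its short slot, so slide the iron about on it with a light touch, always well under 20 N, until the notch drops over it. Then slide the keeper fully home over the end of the iron, let go, and leave the other things on the bench where they are.

Things in the scene. Friction and masses are not known exactly. Their poses are not given: they have to be found in the camera images.
- iron: The scraper iron: flat steel plate 30 mm (x) x 110 mm (y) x 5 mm (z), 0.10 to 0.16 kg, lying flat on the bench, turned at most 0.5 rad from the holder. Origin: centre of its underside; z up, y along its length. Its one notch is in the +x long edge. Goes into the holder with its +x and +y along the holder's. Grip it across its width near the middle, clear of the notch.
- iron_notch (a point): Middle of the iron's notch on the underside, 9 mm to +x and 25 mm to +y of the iron's origin. The notch is open to +x, cut right through, square-cornered, 8.4 mm wide along y and 12 mm deep along x.
- iron_tail (a point): Point on the iron's underside 50 mm to -y of its origin, near the end that the keeper covers.
- holder: The scraper holder, screwed to the bench. Dark base plate 56 mm (x) x 220 mm (y) x 6 mm, y = -143 to +77 mm; on it a light metal bed between four cheeks, a pin in a slot, and the keeper at the -y end. Origin: on the bench below the middle of the bed; y along the bed, z up.
- bed (a point): Middle of the bed's top, 16 mm above the bench. The bed is 26 mm wide (x) and 144 mm long (y), narrower than the iron, with free space beside the iron's middle for fingers. A seated iron lies flush here, its underside 16 mm above the bench, its origin within 2 mm of this point in x and within 13 mm in y, depending on where the pin is. It needs no pressing: metal on metal here is stiff.
- slot (a point): Middle of the pin's slot, on the bed's top, at holder x = 8.8, y = 25 mm. The single round steel pin, 6 mm thick, 5 mm tall (top 21 mm above the bench), is clamped up to 12 mm from here along holder +y or -y, differently each time; its place is not reported. Off the notch the iron rides on the pin's top, 5 mm high; with 1.2 mm play either way along y it drops over it.
- cheek (a point): Middle of the top of the guide cheek at holder x = +20, y = +46 mm, 21 mm above the bench. Four such fixed blocks, 6 (x) x 12 (y) mm, stand at x = +-20, y = +-46 mm: 34 mm clear between them in x for the 30 mm wide iron.
- keeper (a joint): Travel of the keeper in m along the holder's +y: 0 drawn back (starts 0 to 0.003), 0.038 fully home (end stop). Slides against about 1.5 N friction, stays where left. Its lip is a bar 14 mm wide, 5 mm thick, underside 23 mm above the bench (2 mm over a seated iron), front end at holder y = -76 mm + travel.
- keeper_knob (a point): Centre of the top face of the keeper's knob, an upright ribbed block 14 x 14 mm, its top 58 mm above the bench and 30 mm above the keeper's bar; moves with the keeper, at holder x = 0, y = -119 mm + travel.
- track_rubber: Bystander: reddish-brown track-cleaning rubber block, 23 x 52 x 13 mm, on the bench between iron and holder. Origin: centre of underside.
- screw_tin: Bystander: round low tin with a cream lid, 54 mm across, 21 mm high. Origin: centre of underside.
- pliers: Bystander: blue-handled pliers, 136 mm long. Origin: centre of underside.
- screwdriver_red: Bystander: red-handled screwdriver, 152 mm long. Origin: centre of underside.
- glue_bottle: Bystander: white glue bottle with a blue cap, 32 mm across, 83 mm high. Origin: centre of underside.
- rerailer: Bystander: grey rerailing ramp, 34 x 100 x 18 mm. Origin: centre of underside.

How it is judged:
On the way:
1. the iron lies flush on the bed with its notch over the pin while the keeper is still drawn back (less than 10 mm of travel) (z of each of iron_notch, iron_tail in the frame of holder below 0.0178 m and z of iron in the frame of holder above 0.0135 m and x of iron in the frame of holder between -0.004 and 0.004 m and y of iron in the frame of holder between -0.0145 and 0.0145 m and x of iron_notch in the frame of holder above 0 m and angle between the y axis of iron and the y axis of holder, either way round below 0.1 rad and angle between iron's own z axis and vertical below 0.04 rad and value of joint keeper below 0.01 m), for 0.2 s.
At the end, for the whole second after the job is handed in: The iron lies flush and at rest on the holder's bed, notch over the pin: underside of both ends less than 17.8 mm above the bench, within 4 mm of the bed's centre line and 14.5 mm of its middle, notch to the holder's +x side; the keeper is home over it (at least 35 of 38 mm) (z of each of iron_notch, iron_tail in the frame of holder below 0.0178 m and z of iron in the frame of holder above 0.0135 m and x of iron in the frame of holder between -0.004 and 0.004 m and y of iron in the frame of holder between -0.0145 and 0.0145 m and x of iron_notch in the frame of holder above 0 m and angle between the y axis of iron and the y axis of holder, either way round below 0.1 rad and angle between iron's own z axis and vertical below 0.04 rad and value of joint keeper above 0.035 m and linear speed of iron below 0.01 m/s); the robot touches nothing.
It fails at once if the iron is pressed on the holder, its pin or its keeper with more than 20 N (contact force between iron and holder above 20 N).
It fails at once if a bystander is moved more than 20 mm (distance of any of track_rubber, screw_tin, pliers, screwdriver_red, glue_bottle, rerailer from where it was at the start of the episode above 0.02 m).
It also fails if it takes over 61 s, if anything falls off the work surface, if the arm or the gripper's body presses on something with over 40 N, if the wrist force passes 120 N, or if a joint passes its speed limit or range.

ROBOT

A 6-joint arm with a two-finger parallel gripper is mounted at the origin on a cart in front of the work surface, level with it; the furniture and walls round the work are solid. World frame = base frame: x ahead of the robot, y to its left, z up, the work surface at z = 0. Lengths are in m, angles in rad, forces in N, time in s.
With the tool pointing down it reaches from about 0.375 to 0.9 m from the base axis. Payload 3.1 kg.
Tool frame: the origin (TCP) lies between the finger pads; the fingertips stand 8 mm ahead of it and the grasp point (between the pads) lies 11 mm behind it; z points along the fingers, y is the line along which they close (so a half turn about z gives the same grasp; the last joint's range is limited). The gripper opens to 87 mm and grips with 3 to 60 N. Pads are 19 mm wide; open, the fingers measure 117 mm over their backs; the gripper's body (75 mm by 190 mm) begins 51 mm behind the grasp point.
Start: joints at [-1.498, 0.527, 1.433, -0, 1.181, -0.178], TCP at [0.155, -0.605, 0.209] pointing down, gripper open.
Joint ranges: [-3.08, 3.08], [-0.75, 2.2], [0.22, 2.44], [-1.43, 4.57], [0, 2.65], [-2.85, 2.85]. Speed limits (rad/s): [2.79, 2.79, 3.14, 3.14, 3.14, 3.14].

INTERFACE

Orientations are given as a unit quaternion [x, y, z, w].
In Python, from rig import robot, vision, job gives the robot as it stands.
- The arm moves only by the shell command python3 -m handwheel 'ROWS' [OPENING] [FORCE]. ROWS is JSON, a list of rows, each a list of 4 numbers: the shift along the tool's x, y, z as a fraction of full scale, then the turn about the tool's z as a fraction of full scale. A call has 1 to 20 rows; each row is the pose to reach, as a shift and turn from the pose commanded when the call began, along the tool's axes at that moment, turning the shorter way round; what a row does not reach only later rows make up. Full scale, the value 1, is 300 mm for a shift and 2 pi rad for a turn. A row lasts 1/12 s, in which the tool goes at most 41.7 mm and 7.16 degrees, less where a joint would pass 70% of its speed; a pose out of reach is approached as far as the arm can. A call with a number of a shift or a turn outside -1 to 1 is refused whole. A call with a gripper value outside its range is refused whole. OPENING is the opening in per cent of the stroke, from 0 (shut) to 100 (fully open), set as the call begins (- or left out, the last holds). The fingers move at their own pace and stop on an object; FORCE is the grip in N (left out, the last holds). Time passes only in rows, so rows that repeat a pose let the fingers close. It gives the time, the measured TCP pose, the force, the opening and the grip force at its end, in the units of the state.
- robot.get_obs(): the state, without advancing time (a new reading comes with each control period).
- vision.camera(name): name is "side" or "top" or "wrist"; returns a dict with "frame" (420x560x3 uint8, red, green, blue), "K" (3x3 intrinsics, pixels), "k1" (the pictures are not rectified: a ray, as slopes to the right and down, at radius r is drawn at 1 + k1 r^2 times it, then the intrinsics apply), "cam_to_world" (4x4, takes a point from camera to world coordinates); the wrist camera has in their place "hand_eye" (4x4, takes a point from camera to tool coordinates, whose origin is the TCP and whose axes are the flange's). Camera axes: x right, y down, z forward; pixel columns grow to the right and rows downward; lengths in m; the calibration is good to about 2 mm. A picture is of the moment at which its call begins: read the wrist's pose just before it. There is no depth.
- job.hand_in(): hands the job in; it is judged then, once.
Trained networks look in the newest picture that a camera, given by its name, has taken for a name from the list of things; names that differ only in an ending like _2 or _b are one class to them, and where a whole thing is asked for, a point or a joint stands for the part that bears it (a point fixed in the world has none). Each returns a list of dicts, best first, with "conf" (0 to 1); they miss things now and then, are a little off and sometimes report something else, mostly with a low value. They report only what shows in the picture. A call takes as long as a camera call.
- vision.look_for(camera, label): "point" ([row, column] in pixels, amid what is visible of it).
- vision.outline_of(camera, label): "mask" (420x560 bool, what is visible of it) and "point" ([row, column] in pixels, amid what is visible of it).
The state is a dict: "time": time; "q": joint angles; "joint_velocities": joint speeds; "joint_torque": joint torques, N m; "position": TCP position; "tool_rot": TCP orientation; "ft_force": force on the tool from outside, world axes, zero at the start; "moment": the same for the moment, N m; "grip_width": finger opening in m; "grip_force": force on a finger pad.
Only numpy, scipy, OpenCV 4.12 (cv2) and the standard library are available. Lean on these libraries where they do the work, as an engineer would, in place of code of your own. Each camera call takes 0.05 s, during which the arm holds its last target. There are 200 camera calls.

## Working session

There is one attempt and no reset: what is moved stays moved. The work goes in short steps, Python scripts to look and compute and a shell command to move; the robot and the scene stay as the last step left them, time stands still between calls to the robot, and variables do not carry over. Pictures are saved under pics/ and viewed, at most 10 in all, crops included, and the job is handed in when it is done.

```bash
mkdir -p pics; ls; cat > h.py <<'E'
import numpy as np,cv2
from scipy.spatial.transform import Rotation as R
from rig import robot,vision,job
def tool():
    o=robot.get_obs();T=np.eye(4);T[:3,:3]=R.from_quat(o['tool_rot']).as_matrix();T[:3,3]=o['position'];return T
def shot(name):
    T=tool();c=vision.camera(name)
    c['T']=c['cam_to_world'] if 'cam_to_world' in c else T@c['hand_eye']
    c['T']=np.array(c['T']);return c
def save(c,fn): cv2.imwrite('pics/'+fn,c['frame'][:,:,::-1])
def px2w(c,rc,z):
    K=np.array(c['K']);u=np.array([(rc[1]-K[0,2])/K[0,0],(rc[0]-K[1,2])/K[1,1]]);s=u.copy()
    for _ in range(20): s=u/(1+c['k1']*(s@s))
    d=c['T'][:3,:3]@np.array([s[0],s[1],1]);o=c['T'][:3,3]
    return o+d*(z-o[2])/d[2]
def w2px(c,p):
    q=np.linalg.inv(c['T'])@np.append(p,1);s=q[:2]/q[2];s=s*(1+c['k1']*(s@s));K=np.array(c['K'])
    return np.array([K[1,1]*s[1]+K[1,2],K[0,0]*s[0]+K[0,2]])
def mask_rect(c,m,z):
    cs,_=cv2.findContours(m.astype(np.uint8),cv2.RETR_EXTERNAL,cv2.CHAIN_APPROX_NONE)
    k=max(cs,key=cv2.contourArea)[:,0,:]
    w=np.array([px2w(c,(b,a),z)[:2] for a,b in k],dtype=np.float32)*1000
    return cv2.minAreaRect(w),w
E
cat > look.py <<'E'
from h import *
for n in ['top','side']:
    c=shot(n);save(c,n+'0.png');print(n,c['T'].round(3).tolist(),c['k1'])
    zs=dict(iron=.005,bed=.016,slot=.016,cheek=.021,keeper_knob=.058,iron_notch=.005,iron_tail=.005,holder=.006,track_rubber=.013,screw_tin=.021,pliers=.01,screwdriver_red=.01,glue_bottle=.083,rerailer=.018)
    if n=='side': zs={k:zs[k] for k in ['iron','bed','keeper_knob','cheek']}
    for l,z in zs.items():
        for d in vision.look_for(n,l)[:4 if l=='cheek' else 2]: print(l,round(d['conf'],2),np.round(d['point'],1),px2w(c,d['point'],z).round(4))
    d=vision.outline_of(n,'iron')
    if d: print('ironrect',mask_rect(c,d[0]['mask'],.005)[0])
    if n=='top':
        d=vision.outline_of(n,'holder')
        if d: print('holderrect',mask_rect(c,d[0]['mask'],.006)[0])
T=tool();print(T.round(3).tolist(),robot.get_obs()['time'])
E
python3 look.py
```

```text
pics
top [[-0.027, -0.994, 0.108, 0.336], [-0.999, 0.029, 0.015, -0.041], [-0.018, -0.108, -0.994, 1.431], [0.0, 0.0, 0.0, 1.0]] -0.046212930930261124
iron 0.61 [206.6 322.9] [ 0.4947 -0.1848  0.005 ]
iron 0.41 [209.7 225.8] [0.4937 0.1614 0.005 ]
bed 0.71 [210.3 226. ] [0.4903 0.1592 0.016 ]
bed 0.61 [207.4 240.7] [0.4991 0.1068 0.016 ]
slot 0.62 [209.7 224.3] [0.4926 0.1652 0.016 ]
iron_notch 0.77 [210.7 325.7] [ 0.4798 -0.1942  0.005 ]
iron_tail 0.58 [212.2 326.3] [ 0.4744 -0.1961  0.005 ]
holder 0.7 [207.6 227.2] [0.501  0.1562 0.006 ]
holder 0.46 [214.1 325.6] [ 0.4676 -0.1932  0.006 ]
screw_tin 0.64 [197.1 269.3] [0.5322 0.0044 0.021 ]
pliers 0.75 [204.5 145.5] [0.5203 0.4502 0.01  ]
glue_bottle 0.61 [193.9 411.5] [ 0.5204 -0.4779  0.083 ]
rerailer 0.85 [199.6 394.5] [ 0.5108 -0.4373  0.018 ]
ironrect ((480.0533752441406, -189.98423767089844), (110.80833435058594, 34.726280212402344), 85.72481536865234)
holderrect ((493.4893493652344, 168.690673828125), (58.51970672607422, 220.14346313476562), 7.852783679962158)
side [[-0.998, 0.042, -0.051, 0.517], [0.065, 0.519, -0.852, 0.977], [-0.009, -0.854, -0.52, 0.699], [0.0, 0.0, 0.0, 1.0]] -0.01104356399562519
iron 0.58 [239.9 265. ] [0.5008 0.0455 0.005 ]
iron 0.56 [196.4 268.8] [ 0.4795 -0.1914  0.005 ]
bed 0.93 [269.8 268.3] [0.4974 0.1851 0.016 ]
keeper_knob 0.68 [240.6 265. ] [0.5021 0.1197 0.058 ]
cheek 0.65 [269.7 271. ] [0.4909 0.191  0.021 ]
ironrect ((480.7307434082031, -186.248291015625), (109.01826477050781, 29.486366271972656), 86.92949676513672)
[[0.969, 0.248, 0.0, 0.155], [0.248, -0.969, -0.0, -0.605], [0.0, 0.0, -1.0, 0.209], [0.0, 0.0, 0.0, 1.0]] 1.15
```

```bash
python3 -c "
import cv2,numpy as np
a=cv2.imread('pics/top0.png')[150:270,170:430];b=cv2.imread('pics/side0.png')[150:330,200:340]
a=cv2.resize(a,None,fx=3,fy=3,interpolation=2)[:, :780];cv2.imwrite('pics/c1.png',a)
cv2.imwrite('pics/c2.png',cv2.resize(b,None,fx=3.3,fy=3.3,interpolation=2))"
```

```text
(no output)
```

View pics/c1.png

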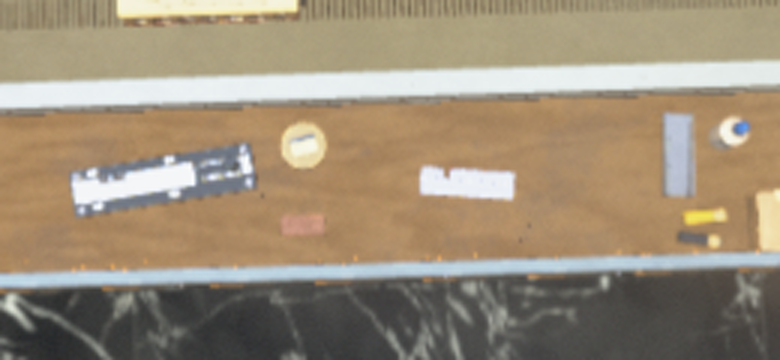

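View pics/c2.png

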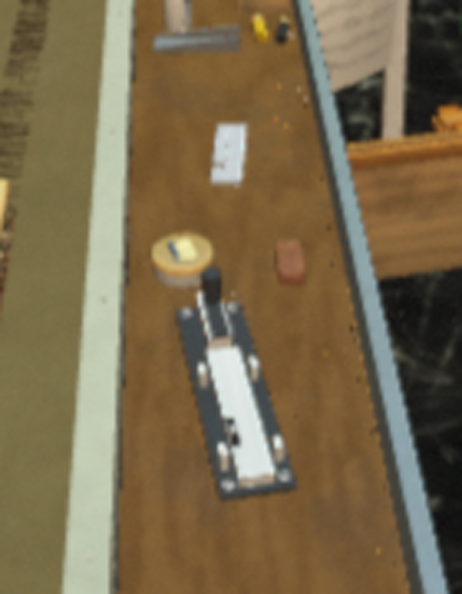

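The top picture shows the holder at the left with its keeper at the right end (towards world -y). The slot is on the upper (+x) side. The iron lies in the middle with its notch in the upper edge, near the left (+y) end. So both need only small turns. The wall is behind at +x and a rail is in front. I'm moving above the iron now.

```bash
python3 -m handwheel '[[0.3,-0.23,0,-0.05],[0.697,-0.536,0,-0.1],[0.697,-0.536,0,-0.1],[0.697,-0.536,0,-0.1],[0.697,-0.536,0,-0.1],[0.697,-0.536,0,-0.1],[0.697,-0.536,0,-0.1],[0.697,-0.536,0,-0.1],[0.697,-0.536,0,-0.1]]' 100 10
python3 - <<'E'
from h import *
T=tool();print(T.round(3).tolist())
d=T[:3,:3].T@(np.array([.48,-.19,.2])-T[:3,3]);print(d/0.3)
print(np.degrees(np.arctan2(T[1,0],T[0,0])))
t=shot('top');s=shot('side')
# wall edge: for each height, x at top view & side view at y~-0.1
for z in [0,.03,.06,.1]:
    print(z,[px2w(t,(150+r/3,170+400/3),z).round(3).tolist() for r in (98,80,262,285)],[px2w(s,(150+195/3.3,200+c/3.3),z).round(3).tolist() for c in (128,98,322,336)])
E
```

```text
time: 1.9
position: [0.3183, -0.3979, 0.2091]
tool_rot: [0.905, 0.426, -0.0, 0.001]
ft_force: [-0.3, 0.3, -0.1]
grip_width: 0.0869
grip_force: 0.0
[[0.636, 0.771, 0.0, 0.318], [0.771, -0.636, -0.002, -0.398], [-0.001, 0.001, -1.0, 0.209], [0.0, 0.0, 0.0, 1.0]]
[ 0.87772059 -0.02502716  0.02926425]
50.487123518222624
0 [[0.584, -0.119, 0.0], [0.606, -0.119, 0.0], [0.388, -0.112, 0.0], [0.361, -0.111, 0.0]] [[0.577, -0.129, 0.0], [0.606, -0.131, 0.0], [0.393, -0.115, 0.0], [0.379, -0.113, 0.0]]
0.03 [[0.579, -0.117, 0.03], [0.6, -0.118, 0.03], [0.387, -0.11, 0.03], [0.36, -0.109, 0.03]] [[0.574, -0.082, 0.03], [0.602, -0.084, 0.03], [0.398, -0.068, 0.03], [0.385, -0.067, 0.03]]
0.06 [[0.573, -0.115, 0.06], [0.594, -0.116, 0.06], [0.386, -0.109, 0.06], [0.36, -0.108, 0.06]] [[0.572, -0.034, 0.06], [0.598, -0.036, 0.06], [0.403, -0.021, 0.06], [0.391, -0.02, 0.06]]
0.1 [[0.566, -0.113, 0.1], [0.587, -0.114, 0.1], [0.384, -0.107, 0.1], [0.359, -0.106, 0.1]] [[0.568, 0.029, 0.1], [0.593, 0.027, 0.1], [0.41, 0.042, 0.1], [0.399, 0.043, 0.1]]
```

```bash
python3 -m handwheel '[[0.4,-0.01,0,-0.05],[0.878,-0.025,0.03,-0.099],[0.878,-0.025,0.03,-0.099],[0.878,-0.025,0.03,-0.099],[0.878,-0.025,0.03,-0.099],[0.878,-0.025,0.03,-0.099],[0.878,-0.025,0.03,-0.099],[0.878,-0.025,0.03,-0.099],[0.878,-0.025,0.03,-0.099]]'
cat > iron.py <<'E'
from h import *
import sys
c=shot('wrist');save(c,sys.argv[1])
T=tool();print(T[:3,3].round(4),'yaw',np.degrees(np.arctan2(T[1,0],T[0,0])).round(2))
for d in vision.look_for('wrist','iron_notch')[:2]:print('notch',d['conf'],d['point'],px2w(c,d['point'],.005).round(4))
for d in vision.outline_of('wrist','iron')[:2]:print('iron',d['conf'],d['point'],mask_rect(c,d['mask'],.005)[0])
E
python3 iron.py w1.png
```

```text
time: 2.75
position: [0.4803, -0.1913, 0.1995]
tool_rot: [0.731, 0.682, -0.0, 0.0]
ft_force: [-0.1, -0.6, -0.3]
grip_width: 0.0873
grip_force: 0.0
[ 0.4798 -0.1918  0.1996] yaw 85.94
notch 0.62 [189.1, 273.4] [ 0.4802 -0.1901  0.005 ]
```

View pics/w1.png

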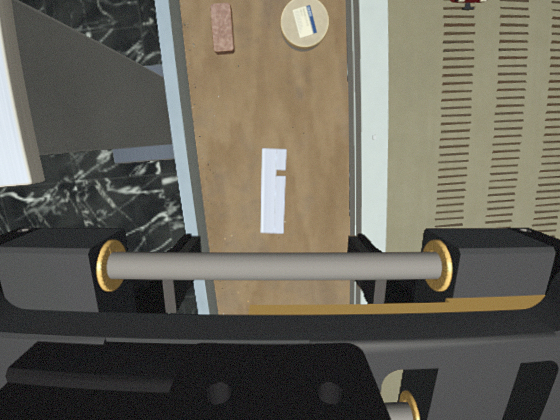

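```bash
cat > fit.py <<'E'
from h import *
c=shot('wrist');f=c['frame'].astype(int)
m=((f.min(2)>175)).astype(np.uint8);m[:120]=0;m[245:]=0;m[:,:230]=0;m[:,330:]=0
n,l,st,_=cv2.connectedComponentsWithStats(m);k=1+np.argmax(st[1:,4]);print(st[k])
(r,w)=mask_rect(c,l==k,.005);print(r)
r2=cv2.boxPoints(r);print(r2.round(1).tolist())
E
python3 fit.py
```

```text
[ 261  148   26   85 1975]
((479.1434020996094, -193.8487091064453), (110.4161605834961, 30.955904006958008), 84.47935485839844)
[[458.3999938964844, -247.3000030517578], [489.20001220703125, -250.3000030517578], [499.8999938964844, -140.39999389648438], [469.0, -137.39999389648438]]
```

The wrist picture shows the iron flat at rows 149–234, columns 261–286. Its notch is at the right (+x) side near row 172, so the gripper lines up with it. I'm descending and gripping.

```bash
python3 -m handwheel '[[0,-0.002,0.12,0],[0,-0.002,0.25,0],[0,-0.002,0.38,0],[0,-0.002,0.5,0],[0,-0.002,0.58,0],[0,-0.002,0.615,0],[0,-0.002,0.63,0],[0,-0.002,0.633,0],[0,-0.002,0.633,0]]' && python3 -m handwheel '[[0,0,0,0],[0,0,0,0],[0,0,0,0],[0,0,0,0],[0,0,0,0],[0,0,0,0],[0,0,0,0],[0,0,0,0]]' 0 25
```

```text
time: 3.7
position: [0.4801, -0.1911, 0.0108]
tool_rot: [0.732, 0.682, 0.0, 0.001]
ft_force: [0.4, 0.1, 0.4]
grip_width: 0.0869
grip_force: 0.0
time: 4.37
position: [0.4794, -0.19, 0.0098]
tool_rot: [0.731, 0.682, 0.0, -0.0]
ft_force: [-0.3, -0.4, -0.2]
grip_width: 0.0418
grip_force: 0.0
```

```bash
python3 -m handwheel '[[0,0,0,0],[0,0,0,0],[0,0,0,0],[0,0,0,0],[0,0,0,0]]'
```

```text
time: 4.78
position: [0.4794, -0.19, 0.0098]
tool_rot: [0.731, 0.682, -0.0, -0.0]
ft_force: [0.7, -0.1, 0.1]
grip_width: 0.0083
grip_force: 0.0
```

```bash
python3 - <<'E'
from h import *
c=shot('side');save(c,'s1.png');w=shot('wrist')
a=c['frame'][130:280,190:390,::-1];a=cv2.resize(a,None,fx=2.6,fy=2.6,interpolation=2)
b=cv2.resize(w['frame'][:,:,::-1],(270,390))[:, :];b=cv2.resize(w['frame'][:,:,::-1],(280,210));b=np.vstack([b,np.zeros((a.shape[0]-210,280,3),np.uint8)])
cv2.imwrite('pics/m1.png',np.hstack([a,b]));print(tool()[:3,3],robot.get_obs()['grip_width'],robot.get_obs()['grip_force'])
E
```

```text
[ 0.47942103 -0.19007322  0.00983587] 0.0030851128708551533 0.0
```

View pics/m1.png

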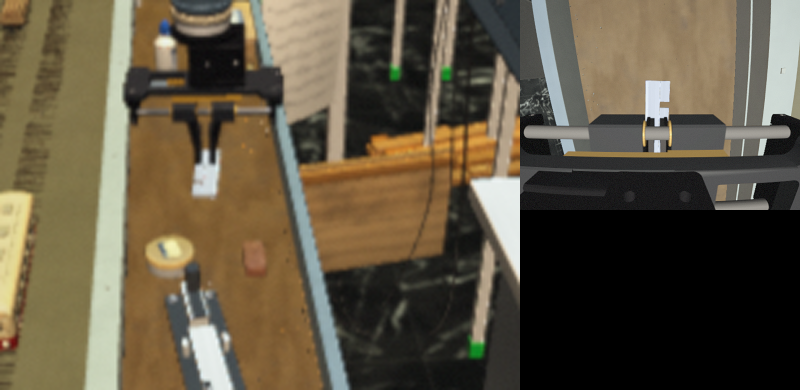

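The picture shows the fingers shut over the iron at about (218, 165), not around it. The tips therefore stand higher than I reckoned. I'll feel down gently to get the real tip height.

```bash
python3 -m handwheel '[[0,0,0.0033,0],[0,0,0.0067,0],[0,0,0.0067,0]]' | grep -E 'posi|ft_f|width'; python3 -m handwheel '[[0,0,0.0033,0],[0,0,0.0067,0],[0,0,0.0067,0]]'| grep -E 'posi|ft_f|width';python3 - <<'E'
from h import *
c=shot('side')
a=c['frame'][150:230,230:310,::-1];cv2.imwrite('pics/m2.png',cv2.resize(a,None,fx=6,fy=6,interpolation=2))
E
```

```text
position: [0.4793, -0.19, 0.0076]
ft_force: [0.0, -0.6, -0.1]
grip_width: 0.0007
position: [0.4793, -0.19, 0.0056]
ft_force: [0.2, -0.3, 0.1]
grip_width: 0.0009
```

View pics/m2.png

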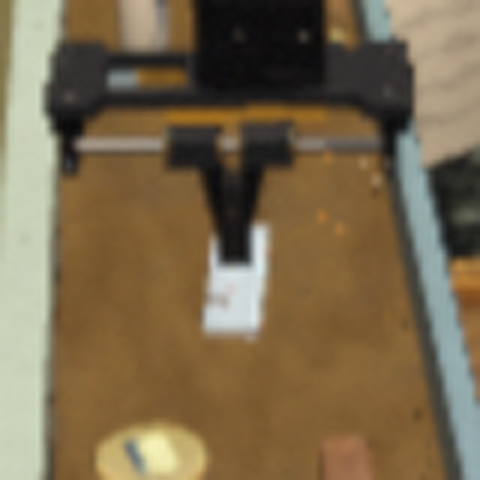

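Fingers shut above the iron, no contact yet at a reading of 5.6 mm. I'll keep feeling down.

```bash
for i in 1; do python3 -m handwheel '[[0,0,0.0033,0],[0,0,0.0067,0],[0,0,0.0067,0]]' | grep -E 'posi|ft_f'; done; python3 -m handwheel '[[0,0,0.0033,0],[0,0,0.0067,0],[0,0,0.0067,0]]'| grep -E 'posi|ft_f'
```

```text
position: [0.4793, -0.19, 0.0037]
ft_force: [-0.1, 0.5, 0.5]
position: [0.4793, -0.19, 0.0016]
ft_force: [-0.0, -0.5, 0.0]
```

```bash
python3 - <<'E'
from h import *
o=robot.get_obs();print(o)
E
```

```text
{'time': 5.9333, 'q': array([-5.94380725e-01,  7.28110986e-01,  1.85109676e+00,  1.37921824e-05,
        5.62689902e-01, -5.24729193e-01]), 'joint_velocities': array([ 0.000441  , -0.00329517, -0.00047199,  0.00040717,  0.00389069,
       -0.00132487]), 'joint_torque': array([-1.11949825e-02, -4.09566557e+01, -6.21913254e+00,  2.55094370e-02,
        5.12196659e-02,  2.16875510e-04]), 'position': array([ 0.47932745, -0.19000588,  0.00162911]), 'tool_rot': array([ 7.31302551e-01,  6.82053192e-01, -3.05639947e-05, -1.49448612e-04]), 'ft_force': array([-0.01950261, -0.5366472 ,  0.01450563]), 'moment': array([-0.02905476, -0.06642928, -0.01531278]), 'grip_force': 0.0, 'grip_width': 0.00018581441157241435}
```

```bash
python3 -m handwheel '[[0,0,0.0033,0],[0,0,0.0067,0],[0,0,0.0067,0]]' | grep -E 'posi|ft_f';  python3 -m handwheel '[[0,0,0.0033,0],[0,0,0.0067,0],[0,0,0.0067,0]]'| grep -E 'posi|ft_f'
python3 - <<'E'
from h import *
c=shot('side')
for z in (0,.005,.01,.015,.02): print(z,px2w(c,(193.8,269.2),z).round(4))
for p in [(.4793,-.19+.0,.005),(.4793,-.135,.005),(.4793,-.245,.005)]: print(w2px(c,np.array(p)))
E
```

```text
position: [0.4793, -0.19, -0.0004]
ft_force: [-0.1, -0.5, 0.1]
position: [0.4793, -0.19, -0.0024]
ft_force: [-0.2, -0.0, 0.2]
0 [ 0.4771 -0.2167  0.    ]
0.005 [ 0.4774 -0.2082  0.005 ]
0.01 [ 0.4777 -0.1996  0.01  ]
0.015 [ 0.478  -0.1911  0.015 ]
0.02 [ 0.4783 -0.1825  0.02  ]
[196.61152661 268.88030763]
[205.46097639 269.66309962]
[188.35292816 268.14986698]
```

The ray through the tips puts them near 20 mm when the reading was 5.6 mm, so they should now be about 7 mm above the iron. Going on in small steps.

```bash
python3 -m handwheel '[[0,0,0.005,0],[0,0,0.01,0],[0,0,0.01,0]]' | grep -E 'posi|ft_f'; python3 -m handwheel '[[0,0,0.0025,0],[0,0,0.005,0],[0,0,0.005,0]]'| grep -E 'posi|ft_f'
```

```text
position: [0.4793, -0.19, -0.0055]
ft_force: [-0.1, -0.4, -0.4]
position: [0.4794, -0.19, -0.0068]
ft_force: [-0.6, -0.7, -0.4]
```

```bash
python3 -m handwheel '[[0,0,0.0033,0],[0,0,0.0033,0]]'| grep -E 'posi|ft_f'
```

```text
position: [0.4794, -0.19, -0.0078]
ft_force: [0.1, -0.5, 0.9]
```

```bash
python3 -m handwheel '[[0,0,0.0033,0],[0,0,0.0033,0]]'| grep -E 'posi|ft_f'
```

```text
position: [0.4795, -0.1901, -0.0084]
ft_force: [0.0, 0.3, 2.8]
```

Contact comes at a reading of -7.8 mm on the 5 mm iron, so the tips are at the TCP reading +12.8 mm. I'll lift, open, then go down so the tips are about 1.5 mm above the bench, and grip again.

```bash
python3 -m handwheel '[[0,0,-0.03,0],[0,0,-0.05,0],[0,0,-0.05,0],[0,0,-0.05,0],[0,0,-0.05,0],[0,0,-0.05,0],[0,0,-0.05,0],[0,0,-0.05,0],[0,0,-0.05,0],[0,0,-0.05,0]]' 65 25 | grep -E 'posi|width'; python3 -m handwheel '[[0,0,0.03,0],[0,0,0.05,0],[0,0,0.056,0],[0,0,0.0575,0],[0,0,0.0575,0],[0,0,0.0575,0]]' | grep -E 'posi|width|ft'
```

```text
position: [0.4794, -0.19, 0.0062]
grip_width: 0.0543
position: [0.4794, -0.19, -0.0111]
ft_force: [-0.4, -0.1, -0.0]
grip_width: 0.0566
```

```bash
python3 -m handwheel '[[0,0,0,0],[0,0,0,0],[0,0,0,0],[0,0,0,0],[0,0,0,0],[0,0,0,0],[0,0,0,0],[0,0,0,0],[0,0,0,0]]' 0 25| grep -E 'time|posi|width|grip|ft'
```

```text
time: 9.4
position: [0.4794, -0.1901, -0.0108]
ft_force: [-1.0, -0.2, 1.4]
grip_width: 0.0288
grip_force: 24.9
```

```bash
python3 -m handwheel '[[0,0,-0.05,0],[0,0,-0.15,0],[0,0,-0.28,0],[0.05,0,-0.4,0],[0.15,0,-0.5,-0.01],[0.28,0,-0.55,-0.02],[0.4,0,-0.55,-0.034],[0.5,0.02,-0.55,-0.034],[0.58,0.02,-0.55,-0.034],[0.6,0.02,-0.55,-0.034],[0.6,0.02,-0.55,-0.034],[0.6,0.02,-0.55,-0.034]]' | grep -E 'time|posi|width|grip|ft'
python3 - <<'E'
from h import *
c=shot('wrist');save(c,'w2.png')
T=tool();print(T[:3,3].round(4),'yaw',np.degrees(np.arctan2(T[1,0],T[0,0])).round(2))
for l,z in dict(cheek=.021,keeper_knob=.058,slot=.016,bed=.016).items():
  for d in vision.look_for('wrist',l)[:4]:print(l,round(d['conf'],2),d['point'],px2w(c,d['point'],z).round(4))
for d in vision.outline_of('wrist','holder')[:1]:print(d['conf'],mask_rect(c,d['mask'],.006)[0])
E
```

```text
time: 10.4
position: [0.4977, -0.0111, 0.1538]
ft_force: [0.2, -0.8, -1.4]
grip_width: 0.0286
grip_force: 24.9
[ 0.4979 -0.0118  0.1538] yaw 98.23
cheek 0.69 [71.2, 294.6] [0.4995 0.1205 0.021 ]
keeper_knob 0.91 [97.6, 295.7] [0.5027 0.091  0.058 ]
slot 0.84 [70.4, 295.4] [0.5004 0.1225 0.016 ]
bed 0.87 [66.7, 292.2] [0.4967 0.1255 0.016 ]
0.59 ((499.0003662109375, 124.97445678710938), (57.11798095703125, 134.7477264404297), 7.586142539978027)
```

View pics/w2.png

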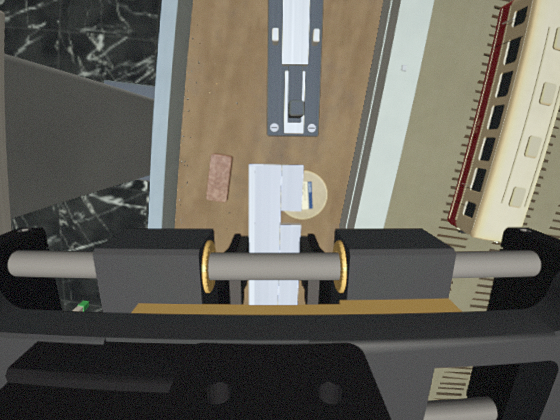

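The wrist picture shows the held iron in rows 163–305, columns 249–303, with its notch on the right. The holder is straight ahead: plate corners at (136,268) and (136,321), knob at (103,297), cheeks near (34,276) and (34,316). I'll compute the frames from these, finding the corners by segmentation.

```bash
python3 - <<'E'
from h import *
c=shot('wrist');f=c['frame'];g=cv2.cvtColor(f,cv2.COLOR_RGB2GRAY)
d=vision.outline_of('wrist','holder')[0]
r,w=mask_rect(c,d['mask'],.006);print(r,cv2.boxPoints(r).round(1).tolist())
# plate by dark bluish colour
hsv=cv2.cvtColor(f,cv2.COLOR_RGB2HSV)
def edge(row,lo,hi):
    p=f[row,lo:hi].astype(int);return p
# left/right plate edges per row : brown(r-b>40) -> not brown
E=[]
for row in range(5,130,5):
    br=(f[row].astype(int)[:,0]-f[row].astype(int)[:,2])>30
    l=295
    while l>230 and not br[l-1:l].any(): l-=1
    q=296
    while q<360 and not br[q]: q+=1
    E.append((row,l,q))
E=np.array(E);print(E[::4].tolist())
L=np.array([px2w(c,(a,b-.5),.006) for a,b,_ in E]);Rr=np.array([px2w(c,(a,b-.5),.006) for a,_,b in E])
for P in (L,Rr): print('line x=a+b*y',np.polyfit(P[:,1]-.2,P[:,0],1).round(4))
col=f[:,275].astype(int);br=col[:,0]-col[:,2]>30
print('bottom edge',[next(r for r in range(110,160) if f[r,k].astype(int)[0]-f[r,k].astype(int)[2]>30) for k in (270,280,300,318)])
for k in (270,318): print(px2w(c,(135.5,k),.006).round(4))
for p in [(34,275.5),(34,316)]: print('cheek',px2w(c,p,.021).round(4))
# iron
for z in (.165,.17,.175):
    print(z,[px2w(c,p,z).round(4).tolist() for p in [(164,249),(163.5,303),(225,249),(225,301)]])
T=tool();print(T[:3,3],np.degrees(np.arctan2(T[1,0],T[0,0])))
cv2.imwrite('pics/w3.png',np.hstack([cv2.resize(f[10:150,250:340,::-1],None,fx=4,fy=4,interpolation=2),cv2.resize(f[155:295,235:335,::-1],None,fx=4,fy=4,interpolation=2)]))
E
```

```text
((499.0630798339844, 124.61648559570312), (56.19113540649414, 133.7388458251953), 7.5758185386657715) [[462.3999938964844, 187.1999969482422], [480.0, 54.599998474121094], [535.7000122070312, 62.0], [518.0999755859375, 194.60000610351562]]
[[5, 267, 323], [25, 267, 322], [45, 267, 321], [65, 267, 321], [85, 266, 320], [105, 266, 319], [125, 266, 319]]
line x=a+b*y [-0.1297  0.4611]
line x=a+b*y [-0.1357  0.5169]
bottom edge [135, 135, 136, 124]
[0.4846 0.0547 0.006 ]
[0.5359 0.0622 0.006 ]
cheek [0.4767 0.151  0.021 ]
cheek [0.5154 0.1568 0.021 ]
0.165 [[0.4774, 0.0369, 0.165], [0.5073, 0.0415, 0.165], [0.4818, 0.0016, 0.165], [0.512, 0.0059, 0.165]]
0.17 [[0.4778, 0.0374, 0.17], [0.5067, 0.0419, 0.17], [0.482, 0.0031, 0.17], [0.5113, 0.0074, 0.17]]
0.175 [[0.4781, 0.0379, 0.175], [0.5062, 0.0422, 0.175], [0.4822, 0.0047, 0.175], [0.5107, 0.0088, 0.175]]
[ 0.49792329 -0.01163523  0.15400157] 98.1788047113003
```

View pics/w3.png

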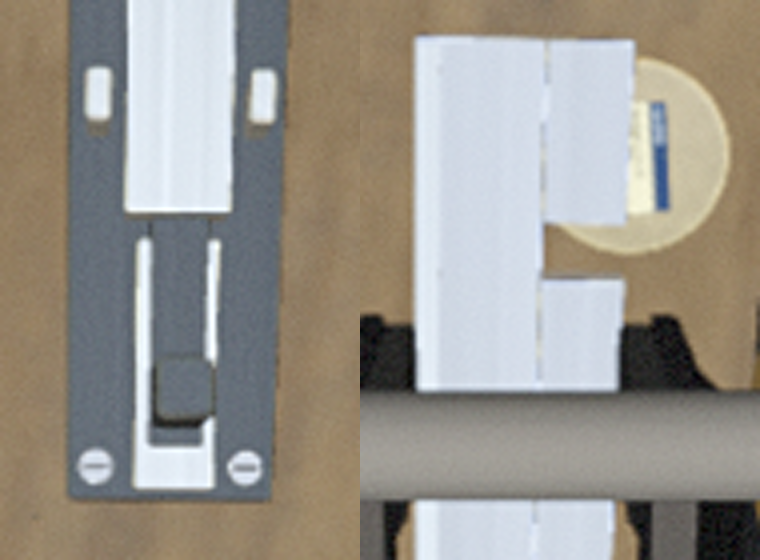

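Holder origin is about (0.490, 0.200) at yaw 7.6° (cheeks, edges and end all agree), and the iron origin is about (0.4997, -0.015). I'm moving part way so the slot shows, to look for the pin.

```bash
python3 -m handwheel '[[0.08,0.008,0,0.0017],[0.18,0.018,0,0.0017],[0.22,0.022,0,0.0017],[0.22,0.022,0,0.0017],[0.22,0.022,0,0.0017],[0.22,0.022,0,0.0017]]' | grep -E 'time|posi|width'
python3 - <<'E'
from h import *
c=shot('wrist');f=c['frame'];save(c,'w4.png')
H=np.eye(4);a=np.radians(7.57);H[:2,:2]=[[np.cos(a),-np.sin(a)],[np.sin(a),np.cos(a)]];H[:3,3]=[.49,.2,0]
b=np.array([.49,.2]);R2=H[:2,:2]
# rectified top view of holder at z=.016: 8 px/mm... x -28..28, y 0..75
s=7;xs=np.arange(-28,28,1/s);ys=np.arange(72,-10,-1/s)
mx=np.zeros((len(ys),len(xs)),np.float32);my=mx.copy()
for i,y in enumerate(ys):
  for j,x in enumerate(xs):
    p=w2px(c,(H@[x/1000,y/1000,.016,1])[:3]);my[i,j],mx[i,j]=p
im=cv2.remap(f,mx,my,cv2.INTER_CUBIC)[:,:,::-1].copy()
for y in range(-10,71,10): cv2.putText(im,str(y),(0,int((72-y)*s)),0,.5,(0,0,255),1);cv2.line(im,(0,int((72-y)*s)),(30,int((72-y)*s)),(0,0,255),1)
for x in (-13,0,13,20): cv2.line(im,(int((x+28)*s),0),(int((x+28)*s),12),(0,255,0),2)
cv2.imwrite('pics/r1.png',im);print(im.shape,my.min(),my.max())
T=tool();print(T[:3,3],np.degrees(np.arctan2(T[1,0],T[0,0])))
E
```

```text
time: 11.3
position: [0.4953, 0.0547, 0.1541]
grip_width: 0.0288
(574, 392, 3) -21.828661 67.395226
[0.49531063 0.05449079 0.15409559] 97.61184741431298
```

View pics/r1.png

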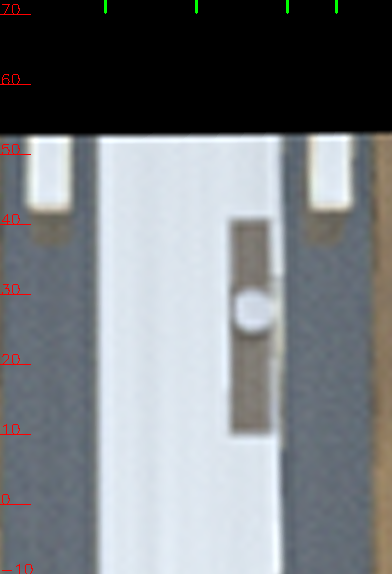

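The rectified view shows the slot from y=10 to 40.7 at x≈8 and the pin's bright top at picture (310,252), which is y≈27.7 before correcting for its height. Bed edges imply the holder sits about 0.9 mm further to -x.

```bash
python3 - <<'E'
from h import *
c=shot('wrist')
a=np.radians(7.57);R2=np.array([[np.cos(a),-np.sin(a)],[np.sin(a),np.cos(a)]])
def h(p):return R2.T@(p[:2]-np.array([.49,.2]))*1000
pin=R2@np.array([.0080,.0277])+[.49,.2];px=w2px(c,np.array([*pin,.016]))
print('cam',c['T'][:3,3].round(3),'pin top',h(px2w(c,px,.021)))
f=c['frame'].astype(int)
# iron held: end edge row and sides
g=f.min(2)
for row in (175,200): 
    xs=np.where(g[row,230:330]>150)[0]+230;print(row,xs.min(),xs.max())
for col in (260,290): print(col,[r for r in range(130,200) if g[r,col]>150][:1])
for z in (.164,.167,.17):
  l=px2w(c,(175,np.where(g[175,230:330]>150)[0].min()+230-.5),z);r=px2w(c,(175,np.where(g[175,230:330]>150)[0].max()+230.5),z)
  e=px2w(c,([r for r in range(130,200) if g[r,275]>150][0]-.5,275),z)
  print(z,h(l),h(r),h(e))
print('tcp',h(tool()[:3,3]))
E
```

```text
cam [0.487 0.12  0.329] pin top [ 7.65793099 25.99660123]
175 248 303
200 248 302
260 [164]
290 [130]
0.164 [-28.3827621  -99.94927694] [  3.43931249 -99.91727307] [-12.8020933  -74.85672773]
0.167 [-28.11194869 -99.57114274] [  3.13318443 -99.53971911] [-12.81376097 -74.93352717]
0.17 [-27.84113528 -99.19300854] [  2.82705638 -99.16216515] [-12.82542863 -75.01032661]
tcp [ -13.90957695 -145.02643029]
```

```bash
python3 -m handwheel '[[0.1,0.01,0,0],[0.22,0.02,0,0],[0.34,0.03,0,0],[0.45,0.04,0,0],[0.499,0.04,0,0],[0.499,0.04,0.05,0],[0.499,0.04,0.15,0],[0.499,0.04,0.27,0],[0.499,0.04,0.37,0],[0.499,0.04,0.42,0],[0.499,0.04,0.44,0],[0.499,0.04,0.45,0],[0.499,0.04,0.45,0],[0.499,0.04,0.45,0]]' | grep -E 'time|posi|width|ft'
cat > near.py <<'E'
from h import *
import sys
c=shot('wrist');f=c['frame'];save(c,sys.argv[1])
a=np.radians(7.57);R2=np.array([[np.cos(a),-np.sin(a)],[np.sin(a),np.cos(a)]])
T=tool();o=robot.get_obs()
print('tcp_h',R2.T@(T[:2,3]-[.49,.2])*1000,T[2,3],np.degrees(np.arctan2(T[1,0],T[0,0])),o['ft_force'],o['time'])
E
python3 near.py w5.png
```

```text
time: 12.57
position: [0.4882, 0.2052, 0.02]
ft_force: [0.3, 0.4, -1.0]
grip_width: 0.0289
tcp_h [-1.07450608  5.51874582] 0.02027629919927157 97.6176344783174 [-0.10938731 -0.60810515 -1.59527349] 12.6167
```

View pics/w5.png

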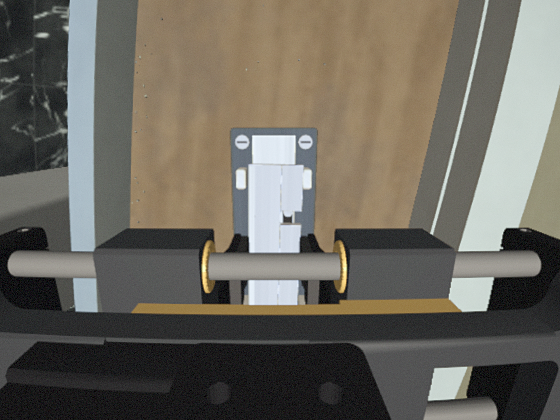

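Picture: the iron (columns 249–303, end at row 164) sits over the bed. Cheeks show on both sides near (178,241) and (178,307), and the slot shows dark through the notch at about (218,288). I'll measure the sideways offset by numbers.

```bash
python3 - <<'E'
from h import *
c=shot('wrist');f=c['frame'].astype(int);g=f.min(2)
for row in (140,150,172,178,184,190): print(row,g[row,228:256].tolist(),g[row,294:322].tolist())
print('notch');
for row in range(206,230): print(row,g[row,278:306:2].tolist())
E
```

```text
140 [99, 93, 90, 102, 99, 99, 110, 179, 214, 206, 205, 208, 208, 210, 210, 208, 209, 206, 209, 208, 177, 105, 92, 102, 202, 235, 231, 230] [238, 183, 104, 97, 136, 204, 209, 204, 208, 209, 210, 206, 206, 208, 209, 209, 210, 195, 132, 101, 99, 106, 103, 102, 107, 102, 108, 102]
150 [95, 101, 101, 105, 107, 103, 106, 105, 106, 104, 104, 101, 100, 100, 104, 96, 93, 96, 103, 100, 101, 106, 103, 116, 213, 240, 231, 229] [215, 161, 105, 104, 107, 105, 106, 104, 109, 105, 108, 107, 106, 108, 97, 104, 104, 99, 106, 109, 100, 104, 86, 101, 111, 111, 114, 100]
172 [103, 100, 92, 101, 107, 101, 107, 147, 207, 228, 227, 227, 227, 228, 228, 231, 222, 171, 98, 110, 168, 215, 227, 222, 223, 224, 220, 214] [210, 212, 209, 211, 209, 210, 210, 209, 209, 211, 220, 228, 228, 229, 229, 230, 233, 177, 102, 99, 103, 96, 105, 103, 106, 99, 102, 104]
178 [103, 100, 105, 103, 107, 100, 97, 118, 202, 230, 229, 228, 227, 226, 226, 227, 229, 181, 103, 106, 173, 218, 226, 224, 222, 224, 220, 213] [210, 211, 213, 208, 210, 211, 208, 207, 211, 225, 230, 229, 226, 225, 227, 227, 235, 179, 99, 98, 108, 88, 95, 106, 1
[... 1655 characters left out ...]
, 210, 133, 102, 109, 106, 106, 105]
221 [212, 223, 185, 50, 62, 59, 48, 208, 130, 100, 102, 105, 103, 98]
222 [212, 207, 170, 85, 91, 86, 73, 194, 132, 114, 115, 111, 103, 102]
223 [215, 187, 142, 119, 123, 121, 116, 162, 130, 127, 129, 120, 102, 102]
224 [216, 173, 136, 132, 131, 129, 139, 145, 143, 143, 143, 151, 106, 103]
225 [215, 189, 194, 192, 195, 195, 198, 213, 210, 210, 207, 186, 102, 100]
226 [213, 203, 213, 212, 212, 212, 214, 219, 220, 218, 216, 197, 102, 102]
227 [213, 209, 211, 210, 207, 212, 215, 214, 209, 209, 209, 193, 105, 102]
228 [213, 213, 209, 207, 211, 208, 209, 211, 210, 208, 207, 184, 101, 98]
229 [215, 211, 210, 208, 209, 210, 210, 215, 209, 209, 210, 181, 98, 105]
```

```bash
python3 - <<'E'
from h import *
c=shot('wrist')
a=np.radians(7.57);R2=np.array([[np.cos(a),-np.sin(a)],[np.sin(a),np.cos(a)]])
def h(p,z):return (R2.T@(px2w(c,p,z)[:2]-np.array([.49,.2]))*1000).round(2)
print('cam',h((210,280),0),c['T'][:3,3])
print('cheeks outer',h((178,235.3),.021),h((178,311.4),.021),'inner L',h((178,245.1),.021))
print('cheek -y edges', h((187.5,240),.021))
print('plate end',h((127.5,275),.006),'bed end',h((134.5,275),.016))
for z in (.034,.036,.038):
  print(z,'iron L178',h((178,247.8),z),'R190',h((190,302.2),z),'L190',h((190,247.8),z),'end',h((163.5,265),z),'notch +y',h((210.8,290),z),'-y',h((224.6,290),z))
print('pin -y edge',h((216,286),.021),'slot R',h((219,291.5),.016),'slot',h((219,283.5),.016))
E
```

```text
cam [ 3.7  22.57] [0.4794854  0.27056524 0.19578152]
cheeks outer [-23.83  47.63] [21.97 47.67] inner L [-17.93  47.63]
cheek -y edges [-21.14  41.85]
plate end [ 0.09 77.56] bed end [4.000e-02 7.315e+01]
0.034 iron L178 [-15.17  49.39] R190 [15.28 42.64] L190 [-15.3   42.62] end [-5.55 57.41] notch +y [ 8.59 30.57] -y [ 8.71 22.34]
0.036 iron L178 [-15.    49.66] R190 [15.08 42.99] L190 [-15.13  42.97] end [-5.5  57.58] notch +y [ 8.47 31.08] -y [ 8.59 22.94]
0.038 iron L178 [-14.82  49.93] R190 [14.87 43.35] L190 [-14.95  43.33] end [-5.44 57.75] notch +y [ 8.35 31.58] -y [ 8.47 23.55]
pin -y edge [ 6.93 23.97] slot R [10.71 20.63] slot [ 5.59 20.63]
```

The notch centre and pin agree (27.0 against 26.9); the iron is 0.9 mm too far to +x. I'm correcting that and lowering to just above the pin.

```bash
python3 -m handwheel '[[-0.0005,-0.003,0,0],[-0.0005,-0.003,0.012,0],[-0.0005,-0.003,0.024,0],[-0.0005,-0.003,0.031,0],[-0.0005,-0.003,0.031,0]]' | grep -E 'time|posi|width|ft'; python3 -m handwheel '[[0,0,0.003,0],[0,0,0.006,0],[0,0,0.006,0]]' | grep -E 'posi|ft'
```

```text
time: 13.13
position: [0.486, 0.205, 0.0093]
ft_force: [-0.1, 0.1, -0.2]
grip_width: 0.0287
position: [0.486, 0.2051, 0.0079]
ft_force: [-0.8, 0.7, 0.5]
```

```bash
python3 -m handwheel '[[0,0,0,0],[0,0,0,0]]' | grep -E 'posi|ft';python3 near.py w6.png; python3 - <<'E'
from h import *
c=shot('wrist');g=c['frame'].astype(int).min(2)
a=np.radians(7.57);R2=np.array([[np.cos(a),-np.sin(a)],[np.sin(a),np.cos(a)]])
for row in (172,180,188): print(row,g[row,228:256].tolist(),g[row,294:322].tolist())
for row in range(206,230): print(row,g[row,278:306:2].tolist())
E
```

```text
position: [0.4861, 0.2051, 0.0081]
ft_force: [0.0, 0.4, 1.0]
tcp_h [-3.20867417  5.54703748] 0.008051329693995461 97.63785062491813 [-0.41489342  0.32075042  0.22570711] 13.6
172 [96, 104, 104, 94, 92, 104, 105, 106, 111, 167, 197, 208, 213, 214, 213, 208, 211, 200, 163, 119, 115, 197, 229, 225, 221, 225, 225, 217] [209, 209, 210, 211, 209, 212, 209, 212, 213, 164, 106, 112, 113, 123, 164, 194, 205, 210, 211, 212, 212, 211, 202, 157, 109, 99, 103, 105]
180 [99, 104, 106, 98, 97, 105, 104, 98, 111, 201, 233, 230, 226, 225, 226, 227, 228, 228, 213, 156, 103, 196, 228, 226, 223, 223, 216, 209] [208, 211, 210, 211, 209, 212, 211, 213, 183, 127, 105, 114, 104, 136, 213, 232, 230, 227, 226, 226, 226, 227, 228, 205, 147, 100, 99, 104]
188 [99, 104, 107, 106, 104, 98, 105, 97, 110, 211, 235, 230, 230, 230, 231, 231, 230, 230, 223, 169, 115, 202, 226, 225, 222, 223, 223, 217] [210, 209, 210, 209, 210, 212, 212, 213, 164, 101, 101, 110, 108, 171, 221, 231, 229, 230, 230, 231, 231, 231, 234, 179, 105, 102, 103, 92]
206 [216, 203, 211, 212, 207, 208, 208, 210, 210, 210, 212, 212, 114, 108]
207 [
[... 1008 characters left out ...]
 218, 156, 205, 98, 105, 106]
221 [215, 229, 226, 229, 189, 80, 190, 212, 199, 105, 200, 101, 107, 106]
222 [213, 197, 201, 210, 179, 78, 131, 161, 138, 87, 190, 109, 109, 105]
223 [213, 163, 155, 167, 148, 114, 113, 117, 109, 109, 160, 113, 107, 105]
224 [217, 177, 171, 166, 159, 150, 137, 138, 133, 133, 132, 117, 107, 109]
225 [215, 201, 206, 200, 201, 199, 201, 200, 196, 197, 194, 171, 109, 104]
226 [215, 204, 211, 211, 210, 213, 215, 214, 210, 211, 210, 190, 102, 106]
227 [215, 202, 213, 208, 210, 210, 213, 214, 211, 212, 210, 186, 107, 104]
228 [212, 209, 211, 208, 211, 209, 211, 213, 210, 209, 210, 177, 98, 107]
229 [214, 211, 212, 208, 209, 210, 213, 213, 210, 207, 209, 174, 102, 109]
```

The pin now shows centred in the notch: pin rows 212–222, notch 210–224.5. The gaps to the cheeks are about 1 mm on the left and 3 mm on the right, so I'm shifting +1 mm in x and lowering in small steps.

```bash
python3 -m handwheel '[[0,0.0033,0,0],[0,0.0033,0.002,0],[0,0.0033,0.0045,0],[0,0.0033,0.0045,0]]' | grep -E 'posi|ft|time'
```

```text
time: 13.98
position: [0.4871, 0.2051, 0.0063]
ft_force: [-0.6, 0.1, -0.9]
```

```bash
python3 -m handwheel '[[0,0,0.0015,0],[0,0,0.003,0],[0,0,0.003,0]]' | grep -E 'posi|ft|time'
```

```text
time: 14.23
position: [0.4871, 0.2052, 0.0055]
ft_force: [-0.3, -0.3, -1.5]
```

```bash
python3 -m handwheel '[[0,0,0.0015,0],[0,0,0.0025,0],[0,0,0.0025,0]]' | grep -E 'posi|ft|time'
```

```text
time: 14.48
position: [0.4871, 0.2052, 0.0052]
ft_force: [-0.0, -0.9, 1.5]
```

```bash
python3 -m handwheel '[[0,0,0.0015,0],[0,0,0.002,0],[0,0,0.002,0]]' | grep -E 'posi|ft|time'
```

```text
time: 14.73
position: [0.4872, 0.2052, 0.0051]
ft_force: [-1.8, -0.7, 5.7]
```

Contact came at 5.2 mm, which is the seated height. I'm easing off, releasing and rising a little.

```bash
python3 -m handwheel '[[0,0,-0.0015,0],[0,0,-0.0015,0],[0,0,-0.0015,0],[0,0,-0.0015,0],[0,0,-0.0015,0]]' 65 | grep -E 'posi|ft|width'; python3 -m handwheel '[[0,0,-0.02,0],[0,0,-0.1,0],[0,0,-0.2,0],[0,0,-0.2,0],[0,0,-0.2,0]]' | grep -E 'posi|ft|width|time'
python3 - <<'E'
from h import *
c=shot('wrist');f=c['frame'];save(c,'w7.png');s=shot('side')
A=cv2.resize(f[:,150:420,::-1],None,fx=1.4,fy=1.4)
a=s['frame'][225:305,235:300,::-1];a=cv2.resize(a,None,fx=6,fy=6,interpolation=2)
H=max(A.shape[0],a.shape[0]);P=lambda i:np.vstack([i,np.zeros((H-i.shape[0],i.shape[1],3),np.uint8)])
cv2.imwrite('pics/m3.png',np.hstack([P(A),P(a)]));print(tool()[:3,3])
E
```

```text
position: [0.4871, 0.2052, 0.0047]
ft_force: [-0.1, 0.4, 0.1]
grip_width: 0.0529
time: 15.57
position: [0.4886, 0.2055, 0.0666]
ft_force: [-0.1, 0.1, 0.3]
grip_width: 0.0565
[0.48669766 0.20513066 0.06474766]
```

View pics/m3.png

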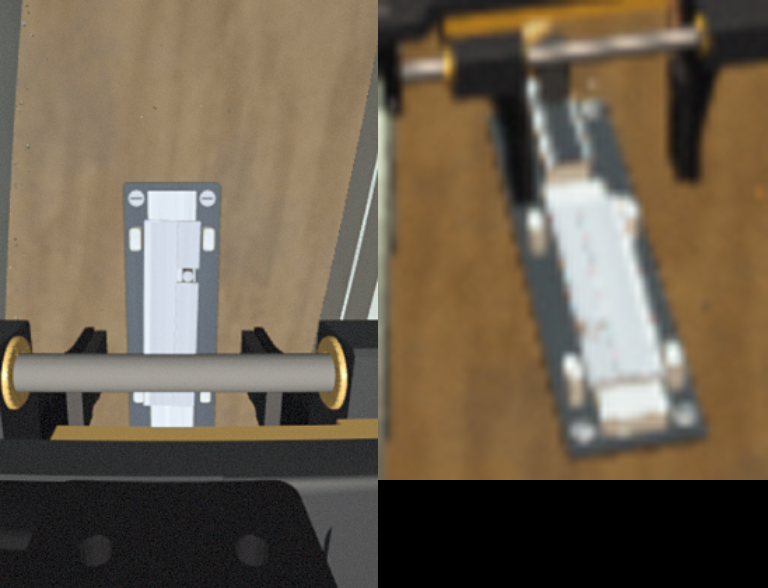

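Left: the iron lies between all four cheeks, with the pin in the notch at (274,188). Right: the side view shows it flat on the bed. I'm moving to the keeper knob and straddling it.

```bash
python3 -m handwheel '[[-0.08,0.002,0,0],[-0.2,0.002,0,0],[-0.32,0.002,0,0],[-0.4,0.002,0,0],[-0.41,0.002,0,0],[-0.41,0.002,0,0],[-0.41,0.002,0.04,0],[-0.41,0.002,0.09,0],[-0.41,0.002,0.13,0],[-0.41,0.002,0.14,0],[-0.41,0.002,0.14,0],[-0.41,0.002,0.14,0]]' | grep -E 'posi|ft|time|width'; python3 near.py w8.png; python3 -m handwheel '[[0,0,0,0],[0,0,0,0],[0,0,0,0],[0,0,0,0],[0,0,0,0],[0,0,0,0],[0,0,0,0],[0,0,0,0],[0,0,0,0]]' 0 20 | grep -E 'posi|ft|time|grip'
```

```text
time: 16.67
position: [0.5036, 0.0842, 0.0226]
ft_force: [0.6, 0.5, 0.1]
grip_width: 0.0566
tcp_h [  -1.3809942  -116.79880443] 0.02300741446759929 97.69503926909374 [-0.96306885  0.10382793  0.47186751] 16.7167
time: 17.47
position: [0.5042, 0.0833, 0.0228]
ft_force: [-0.0, -0.4, 1.3]
grip_width: 0.0138
grip_force: 20.0
```

```bash
python3 -m handwheel '[[0.015,0,0,0],[0.035,0,0,0],[0.06,0,0,0],[0.085,0,0,0],[0.105,0,0,0],[0.115,0,0,0],[0.115,0,0,0],[0.115,0,0,0]]' | grep -E 'posi|ft|time|grip_w'; python3 -m handwheel '[[0.004,0,0,0],[0.007,0,0,0],[0.007,0,0,0]]' | grep -E 'posi|ft'
```

```text
time: 18.13
position: [0.4995, 0.1184, 0.0228]
ft_force: [1.0, 1.4, 0.6]
grip_width: 0.0138
position: [0.4993, 0.1195, 0.0228]
ft_force: [0.7, 0.3, 0.8]
```

```bash
python3 -m handwheel '[[0.004,0,0,0],[0.007,0,0,0],[0.007,0,0,0]]' | grep -E 'posi|ft'
```

```text
position: [0.4992, 0.1207, 0.0229]
ft_force: [0.8, -6.4, 0.6]
```

The end stop is reached: 37.7 mm of travel and the force rising to 6 N. I'll release, rise and check numerically.

```bash
python3 -m handwheel '[[-0.0015,0,0,0],[-0.0015,0,0,0],[-0.0015,0,0,0],[-0.0015,0,0,0],[-0.0015,0,0,0],[-0.0015,0,0,0]]' 65 | grep -E 'ft|grip_w'; python3 -m handwheel '[[0,0,-0.02,0],[0,0,-0.1,0],[0,0,-0.2,0],[-0.1,0,-0.33,0],[-0.25,0,-0.45,0],[-0.4,0,-0.45,0],[-0.45,0,-0.45,0],[-0.45,0,-0.45,0],[-0.45,0,-0.45,0]]' | grep -E 'posi|ft|time'
python3 - <<'E'
from h import *
a=np.radians(7.57);R2=np.array([[np.cos(a),-np.sin(a)],[np.sin(a),np.cos(a)]])
for n in ('wrist','side'):
    c=shot(n);save(c,n+'_end.png')
    for l,z in (('keeper_knob',.058),('iron_notch',.021),('iron',.021)):
        for d in vision.look_for(n,l)[:1]: p=px2w(c,d['point'],z);print(n,l,round(d['conf'],2),d['point'],p.round(4),(R2.T@(p[:2]-[.49,.2])*1000).round(1))
E
```

```text
ft_force: [-0.0, 0.8, 0.6]
grip_width: 0.046
time: 19.88
position: [0.5175, -0.0145, 0.1588]
ft_force: [-0.9, -0.7, -1.0]
wrist keeper_knob 0.97 [48.7, 271.3] [0.4977 0.1261 0.058 ] [ -2.1 -74.3]
wrist iron_notch 0.86 [13.5, 268.9] [0.4897 0.1681 0.021 ] [ -4.5 -31.6]
wrist iron 0.88 [12.3, 270.1] [0.4907 0.1693 0.021 ] [ -3.3 -30.5]
side iron_notch 0.8 [273.8, 272.1] [0.489  0.2063 0.021 ] [-0.2  6.4]
side iron 0.92 [272.9, 272.2] [0.4886 0.2031 0.021 ] [-1.   3.2]
```

```bash
python3 -c "
from rig import job
print(job.hand_in())"
```

```text
the job is handed in; nothing more can be done
None
```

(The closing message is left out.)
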